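# Draw a core insert from a deep mould pocket with a quarter-turn extractor key

### The arm

A 7-joint arm with a two-finger parallel gripper is mounted at the origin on a cart in front of the work surface, level with it; the furniture and walls round the work are solid. World frame = base frame: x ahead of the robot, y to its left, z up, the work surface at z = 0. Lengths are in m, angles in rad, forces in N, time in s.
With the tool pointing down it reaches from about 0.425 to 0.925 m from the base axis. Payload 6.8 kg.
Tool frame: the origin (TCP) lies at the very end of the fingers, on their centre line; the grasp point (between the pads) lies 19 mm behind it (r.tcp_to_grasp is the distance from the TCP to the grasp point, in m); z points along the fingers, y is the line along which they close (so a half turn about z gives the same grasp; the last joint's range is limited). The gripper opens to 85 mm and grips with 20 to 120 N. Pads are 22 mm wide; open, the fingers measure 114 mm over their backs; the gripper's body (76 mm by 85 mm) begins 54 mm behind the grasp point. The pads swing forward as they close: fully open they stand 13 mm farther back than shut.
Start: joints at [1.002, 0.477, 0.022, 1.555, -0.011, 1.109, -0.083], TCP at [0.3, -0.605, 0.231] pointing down, gripper open.
Joint ranges: [-2.96, 2.96], [-0.34, 2.1], [-1.41, 1.46], [0.24, 2.44], [-1.37, 4.51], [0.17, 1.92], [-2.96, 2.96]. Speed limits (rad/s): [2.39, 2.39, 3.14, 3.14, 3.14, 3.14, 3.14].

### API

Orientations are given as a rotation vector (axis times angle).
In Python, from bench import r gives the robot as it stands.
- The arm moves only by the tool step_arm, never from a script. Its argument "moves" is a list of rows, each a list of 7 numbers: the shift along the tool's x, y, z in mm, then the turn, a rotation vector about the tool's x, y, z in rad, then the finger opening in mm, from 0 to 85.4. A call has 1 to 8 rows; each row is the pose to reach, as a shift and turn from the pose commanded when the call began, along the tool's axes at that moment; what a row does not reach only later rows make up. A row lasts 1/10 s, in which the tool goes at most 50 mm and 8.59 degrees, less where a joint would pass 70% of its speed; a pose out of reach is approached as far as the arm can. A call with a gripper value outside its range is refused whole. The fingers move at their own pace and stop on an object; "grip_force" is the grip in N (left out, the last holds). Time passes only in rows, so rows that repeat a pose let the fingers close. It gives the time, the measured TCP pose, the force, the opening and the grip force at its end, in the units of the state.
- r.get_obs(): the state, without advancing time (a new reading comes with each control period).
- r.grab_frame(name): name is "scene" or "top" or "wrist"; returns a dict with "image" (480x640x3 uint8, red, green, blue), "depth" (480x640 float32, m along the optical axis (not along the pixel's ray), 0 where there is no reading), "mtx" (3x3 intrinsics, pixels), "k1" (the pictures are not rectified: a ray, as slopes to the right and down, at radius r is drawn at 1 + k1 r^2 times it, then the intrinsics apply), "rvec" (rotation vector, rad) and "tvec" (3), from world to camera coordinates, as OpenCV has them. Camera axes: x right, y down, z forward; pixel columns grow to the right and rows downward; lengths in m; the calibration is good to about 2 mm. A picture is of the moment at which its call begins.
- r.hand_in(): hands the job in; it is judged then, once.
The state is a dict: "clock": time; "joints": joint angles; "qvel": joint speeds; "tau": joint torques, N m; "tcp_pos": TCP position; "orientation": TCP orientation; "contact_force": force on the tool from outside, world axes, zero at the start; "moment": the same for the moment, N m; "grip_width": finger opening in m; "gripper_force": force on a finger pad.
Only numpy, scipy, OpenCV 4.12 (cv2) and the standard library are available. Lean on these libraries where they do the work, as an engineer would, in place of code of your own. Each camera call takes 0.05 s, during which the arm holds its last target. There are 200 camera calls.

### The job

The loose core insert stands at the bottom of the mould block's deep, narrow pocket: draw it out with the extractor key from the wooden stand (foot through the slot of its floating plate, press the sprung pad down, turn a quarter clockwise, pull) and stand it fully home in the free recess of the black nest beside its twin. Then press, turn the key back, draw it out and hang it in its stand again, down on its collar. Feel your way: never press on the insert with more than 18 N, never lean the key hard on the block or touch insert or block with the gripper, and leave the twin and the other things on the bench alone.

Things in the scene. Friction and masses are not known exactly. Their poses are not given: they have to be found in the camera images.
- mould_block: Fixed aluminium mould block, 104 x 104 mm, top at z = 125 mm, on a dark plate 150 (x) x 120 x 14 mm. Origin under its centre. In the middle of its top a square straight pocket 46.5 x 46.5 mm, sides along x and y, its floor a sprung steel lifter at z = 24 mm (101 mm deep). Dark screw heads at the corners stand 3 mm proud; brass nipples on the -x side.
- pocket_mouth (a point): Middle of the pocket's mouth, on the block's top, 125 mm above the bench; axes as the block's. Two brass dowels at x = +-38 mm of it show the way the insert's slot runs (along x). The lifter on the pocket's floor carries the insert without sinking, gives way from about 5 N of push, sinks further with the push, and is solid after 15 mm.
- core_insert: Loose steel core insert, 42 x 42 x 43 mm, 0.11 to 0.18 kg, upright on the pocket's sprung floor, about 2 mm free all round (top 58 mm below the mouth). Origin: centre of its underside, z up. The lowest 7 mm taper to 35 x 35 mm. In its top a window shows the brass slot plate, z 34.5 to 39.5 mm. Locked on the key, the foot's underside is clamped at z = 30 mm.
- window (a point): Middle of the window (31 mm along x, 19.5 mm along y, rim 3 mm) in the insert's top, insert z = 43 mm. The brass plate behind it, its face 3.5 mm down, has a through slot 22 mm along x, 8.5 mm along y. The plate floats: its slot stands up to 4 mm along x and 5 mm along y off the window's middle, differently each time; find it by feel or eye. It stays where it is and shifts sideways at about 2 N.
- lock (a point): Insert's axis, z = 34.5 mm, the slot plate's underside. Close below lies a sprung pad: 3 N start it down, 1 N more per mm, solid at 8.6 mm (11.6 N). The foot is below the plate and free to turn while it holds the pad 5 to 8 mm down (8 to 11 N): clockwise from above to a stop near 100 degrees (60 to 95 holds well), back to the slot to unlock (stop 10 past it). Let go, and the pad clamps it.
- extractor_key: Loose extractor key, 147 mm tall, 0.16 kg, hanging in the stand. Origin: centre of its foot's underside, z up. Foot: steel bar 17 mm along x, 5.5 mm along y, 4.5 mm thick, edges bevelled 0.3 mm below, 0.75 mm above. Shank 6 mm thick, 8 mm from z = 93 mm up. Dark round collar, 36 mm wide, at z = 105 to 109 mm.
- key_grip (a point): Middle of the key's red flat grip, 128 mm above the key's origin; axes as the key's. Grip 30 mm along x (the foot's way), 14 mm thick along y, 38 mm tall from the collar up: pinch it across y from above.
- key_stand: Fixed stand: light wooden block 84 (x) x 54 (y) mm, top 113 mm above the bench, on a dark foot 104 x 74 mm. Origin: under its centre, z up.
- stand_slot (a point): Middle of the mouth of the stand's slot, 113 mm above the bench. Slot 24 mm along x, 12 mm along y, 107 mm deep. The key hangs in it by its collar, which rests on the block's top (key origin then 8 mm above the bench).
- nest: Fixed black plastic nest, 150 (x) x 76 (y) x 24 mm. Origin: under its centre, z up. Two square recesses 45 x 45 mm, 16 mm deep (floor 8 mm above the bench), sides along x and y: at x = -34 mm (free) and x = +34 mm (the twin's).
- free_recess (a point): Middle of the free recess's floor, 8 mm above the bench; axes as the nest's. The insert may stand in it any of the four ways round.
- twin_insert: The insert's twin, same look and size (42 x 42 x 43 mm), standing in the other recess of the nest; leave it. Origin: centre of its underside.
- tape_measure: Yellow tape measure, 41 x 80 x 61 mm, bystander. Origin: under its centre.
- jar_red: White jar with red lid, 50 mm wide, 55 mm tall, bystander. Origin: under its centre.
- jar_white: White jar with pale lid, 42 mm wide, 50 mm tall, bystander. Origin: under its centre.
- block_123: Grey drilled set-up block 75 x 50 x 25 mm, bystander. Origin: under its centre.
There are look-alikes about, which are no part of the job. Leave any blue or turquoise look-alike of the core_insert alone.

How it is judged:
On the way, in this order (a step that is already met when the one before it is completed fails the run):
1. the key's foot is locked crosswise under the insert's slot plate while the insert is still down in the pocket (angle between the x axis of extractor_key and the x axis of core_insert, either way round above 0.8 rad and z of extractor_key in the frame of core_insert between 0.024 and 0.033 m and horizontal distance between extractor_key and core_insert below 0.011 m and z of core_insert in the frame of mould_block between 0.006 and 0.028 m), for 0.1 s.
2. the insert hangs on the locked key, clear above the pocket's mouth (angle between the x axis of extractor_key and the x axis of core_insert, either way round above 0.8 rad and z of extractor_key in the frame of core_insert between 0.024 and 0.033 m and horizontal distance between extractor_key and core_insert below 0.011 m and z of core_insert in the frame of mould_block above 0.127 m), for 0.1 s.
3. the insert stands home in the free recess and the key is drawn clear of it (horizontal distance between core_insert and free_recess below 0.005 m and z of core_insert in the frame of free_recess between -0.003 and 0.003 m and angle between core_insert's own z axis and vertical below 0.06 rad and z of extractor_key in the frame of core_insert above 0.046 m), for 0.1 s.
At the end, for the whole second after the job is handed in: The insert stands upright (3 degrees) on the floor of the free recess, within 5 mm of its centre and 3 mm of full depth; the key hangs upright in the stand, collar down (height within 4 mm, centre within 8 mm); both released and at rest (horizontal distance between core_insert and free_recess below 0.005 m and z of core_insert in the frame of free_recess between -0.003 and 0.003 m and angle between core_insert's own z axis and vertical below 0.06 rad and horizontal distance between extractor_key and stand_slot below 0.008 m and z of extractor_key in the frame of key_stand between 0.004 and 0.012 m and angle between extractor_key's own z axis and vertical below 0.08 rad and linear speed of each of core_insert, extractor_key below 0.03 m/s and angular speed of each of core_insert, extractor_key below 0.3 rad/s); the robot touches nothing.
It fails at once if the insert is pressed on the mould block and its lifter, or on the nest, with more than 20 N (its own 1 to 2 N of weight included) (contact force between core_insert and mould_block above 20 N or contact force between core_insert and nest above 20 N).
It fails at once if the key leans on the mould block with more than 15 N (contact force between extractor_key and mould_block above 15 N).
It fails at once if the robot touches the insert or the mould block itself (contact force between any of the arm, the fingers and core_insert above 0.5 N or contact force between any of the arm, the fingers and mould_block above 3 N).
It fails at once if the twin is lifted or pushed out of place by more than 6 mm (distance of twin_insert from where it was at the start of the episode above 0.006 m).
It fails at once if a bystander is moved by more than 15 mm (distance of any of tape_measure, jar_red, jar_white, block_123 from where it was at the start of the episode above 0.015 m).
It also fails if it takes over 72 s, if anything falls off the work surface, if the arm or the gripper's body presses on something with over 40 N, if the wrist force passes 120 N, or if a joint passes its speed limit or range.

## Working session

There is one attempt and no reset: what is moved stays moved. The work goes in short steps, Python scripts to look and compute and a tool call to move; the robot and the scene stay as the last step left them, time stands still between calls to the robot, and variables do not carry over. Pictures are saved under pics/ and viewed, at most 10 in all, crops included, and the job is handed in when it is done.

Besides the shell and the picture viewer there is one more tool, called after "Call:" as name([rows], argument=value, ...), one row to a line, values as JSON. step_arm: Moves the arm, as the interface text tells. Its arguments: {"type":"object","properties":{"moves":{"type":"array","items":{"type":"array","items":{"type":"number"}}},"grip_force":{"type":"number"}},"required":["moves"]}

```bash
mkdir -p pics; ls
cat > h.py <<'E'
import numpy as np,cv2
from scipy.spatial.transform import Rotation as R
from bench import r
def grab(n):
    f=r.grab_frame(n); np.savez('pics/last_%s.npz'%n,**f); return f
def load(n): return dict(np.load('pics/last_%s.npz'%n))
def save(f,p,box=None,s=1):
    im=f['image'][:,:,::-1]
    if box: im=im[box[1]:box[3],box[0]:box[2]]
    cv2.imwrite(p,cv2.resize(im,None,fx=s,fy=s,interpolation=cv2.INTER_CUBIC))
def ray(f,u,v):
    K=f['mtx'];k=float(f['k1']);d=np.array([(u-K[0,2])/K[0,0],(v-K[1,2])/K[1,1]]);x=d.copy()
    for _ in range(20): x=d/(1+k*(x@x))
    Rm=cv2.Rodrigues(f['rvec'])[0];return -Rm.T@f['tvec'].ravel(),Rm.T@np.array([x[0],x[1],1])
def atz(f,u,v,z):
    c,d=ray(f,u,v);return c+d*(z-c[2])/d[2]
def dep(f,u,v):
    c,d=ray(f,u,v);return c+d*f['depth'][int(round(v)),int(round(u))]
def pix(f,p):
    Rm=cv2.Rodrigues(f['rvec'])[0];q=Rm@np.array(p)+f['tvec'].ravel();x=q[:2]/q[2];x=x*(1+float(f['k1'])*(x@x))
    return f['mtx'][0,0]*x[0]+f['mtx'][0,2],f['mtx'][1,1]*x[1]+f['mtx'][1,2]
def totool(v):
    return R.from_rotvec(r.get_obs()['orientation']).inv().apply(v)*1000
E
python3 - <<'E'
from h import *
np.set_printoptions(precision=4,suppress=True)
f=grab('top');save(f,'pics/top1.png',s=1.25)
print(r.get_obs()); c,d=ray(f,320,240);print(c,d)
E
```

```text
pics
{'clock': 0.05, 'joints': array([ 1.0019,  0.4778,  0.0223,  1.5564, -0.0115,  1.1093, -0.0831]), 'qvel': array([-0.0015,  0.    ,  0.0008, -0.0022, -0.0011,  0.0015,  0.0003]), 'tau': array([  0.0029, -59.8303,   1.6146, -28.2258,   0.0128,   0.0052,
         0.    ]), 'tcp_pos': array([ 0.2999, -0.6041,  0.2304]), 'orientation': array([-3.0569, -0.7171,  0.0008]), 'contact_force': array([ 0.8297, -0.4986, -1.2325]), 'moment': array([ 0.0499, -0.019 ,  0.0384]), 'gripper_force': 0.0, 'grip_width': 0.08551760138973122}
[0.4298 0.0196 1.439 ] [ 0.0578 -0.01   -0.9984]
```

View pics/top1.png

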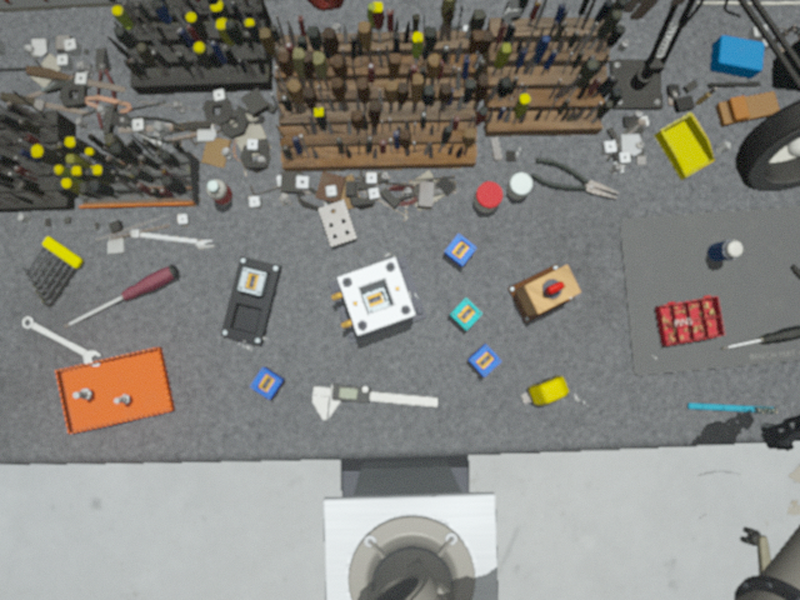

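The top view shows the mould block at (375,298) with the insert in its pocket, the red key grip in the wooden stand at (553,289), and the nest with the twin at (252,282) and the free recess at (244,318). Look-alikes to leave alone: blue inserts at (460,250), (485,361) and (267,383), turquoise at (465,313), and the twin. I choose the insert inside the block. Next I take close crops.

Run:
```python
from h import *
f=load('top')
a=f['image'][195:285,170:350,::-1];b=f['image'][195:285,300:480,::-1]
a=cv2.resize(a,(800,400),interpolation=cv2.INTER_CUBIC)
b=cv2.resize(f['image'][205:265,400:470,::-1],(230*1,197),interpolation=cv2.INTER_CUBIC)
c=np.zeros((600,800,3),np.uint8);c[:400]=a;c[400:597,:230]=b
cv2.imwrite('pics/c1.png',c)
for n,u,v in [('stand',440,230),('block',310,215),('nest',200,225)]:
  print(n,dep(f,u,v))
```

```text
stand [ 0.5189672  -0.24579049  0.15269941]
block [0.5599435  0.02645473 0.12382332]
nest [0.55114195 0.27584801 0.04622887]
```

View pics/c1.png

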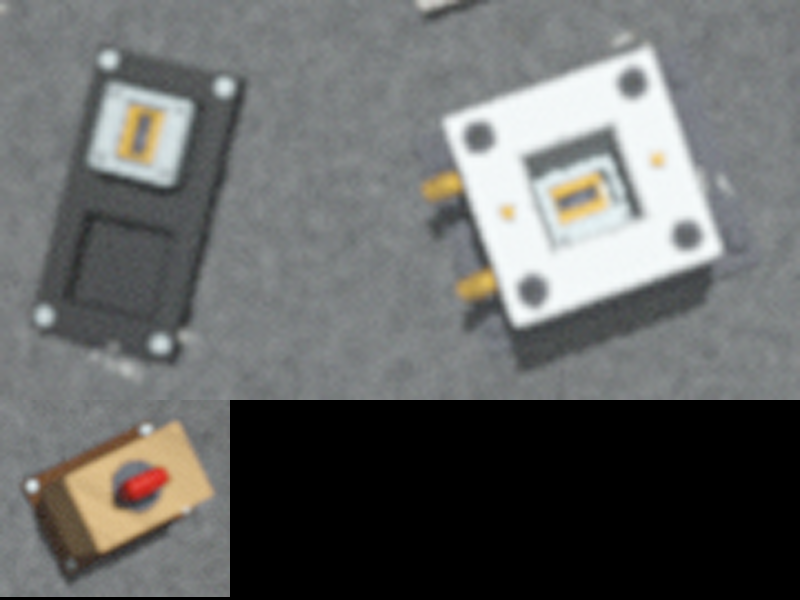

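Run:
```python
from h import *
np.set_printoptions(precision=4,suppress=True)
f=load('top')
A=lambda u,v,z:atz(f,170+u/4.444,195+v/4.444,z)
B=lambda u,v,z:atz(f,400+u/3.286,205+(v-400)/3.283,z)
d=[A(508,212,.125),A(658,160,.125)];c=[A(*p,.125) for p in[(444,120),(652,45),(722,250),(516,328)]]
print('block',np.mean(d,0),np.mean(c,0),'yaw',np.degrees(np.arctan2(*(d[1]-d[0])[1::-1])),np.linalg.norm(d[1]-d[0]),[np.degrees(np.arctan2(*(c[i]-c[j])[1::-1])) for i,j in[(1,0),(2,3)]])
s=[A(*p,.024) for p in[(109,60),(224,87),(44,317),(160,344)]]
print('nest',np.mean(s,0),[np.degrees(np.arctan2(*(s[i]-s[j])[1::-1])) for i,j in[(0,2),(1,3)]])
e=[A(*p,.024) for p in[(88,212),(177,235),(155,314),(67,296)]];print('recess',np.mean(e,0))
c=[B(*p,.113) for p in[(180,420),(213,492),(98,555),(65,478)]]
print('stand',np.mean(c,0),[np.degrees(np.arctan2(*(c[i]-c[j])[1::-1])) for i,j in[(0,3),(1,2)]])
g=[B(122,493,.147),B(166,473,.147)];print('grip',np.mean(g,0),np.degrees(np.arctan2(*(g[1]-g[0])[1::-1])))
o=r.get_obs();print(R.from_rotvec(o['orientation']).as_matrix())
```

```text
block [0.5136 0.0463 0.125 ] [0.5139 0.0461 0.125 ] yaw -72.25996371577675 0.07594952262933263 [np.float64(-71.46657555672518), np.float64(-70.72027399936987)]
nest [0.5177 0.28   0.024 ] [np.float64(-14.940841080806942), np.float64(-14.871894747430868)]
recess [0.4856 0.2868 0.024 ]
stand [ 0.5189 -0.2591  0.113 ] [np.float64(-64.89929409011913), np.float64(-63.174684348352834)]
grip [ 0.5186 -0.2551  0.147 ] -67.2796343576335
[[ 0.8957  0.4447 -0.0009]
 [ 0.4447 -0.8957  0.0016]
 [-0.0001 -0.0018 -1.    ]]
```

Block at about (0.514, 0.046), yaw −71.5°. Nest at (0.518, 0.280), yaw −15°. Key at about (0.519, −0.257), yaw −65°. Now I move above the key.

Call:
step_arm([
  [44,-27,-4,0,0,-0.14,85],
  [88,-54,-8,0,0,-0.28,85],
  [132,-81,-12,0,0,-0.42,85],
  [176,-108,-16,0,0,-0.56,85],
  [220,-135,-20,0,0,-0.7,85],
  [264,-162,-24,0,0,-0.84,85],
  [308,-188,-28,0,0,-0.98,85],
  [350,-213,-30,0,0,-1.12,85],
])

```text
clock: 0.85
tcp_pos: [0.5136, -0.2655, 0.2608]
orientation: [-2.204, -2.239, 0.0]
contact_force: [1.9, -0.9, -0.4]
grip_width: 0.0846
gripper_force: 0.0
```

Call:
step_arm([
  [0,0,0,0,0,-0.14,85],
  [0,0,0,0,0,-0.28,85],
  [0,0,0,0,0,-0.42,85],
  [0,0,0,0,0,-0.42,85],
])

```text
clock: 1.25
tcp_pos: [0.5127, -0.2671, 0.2602]
orientation: [-1.694, -2.644, -0.0]
contact_force: [-0.2, -0.5, -0.3]
grip_width: 0.085
gripper_force: 0.0
```

Run:
```python
from h import *
np.set_printoptions(precision=4,suppress=True)
f=grab('wrist');save(f,'pics/w1.png')
o=r.get_obs();print(o['tcp_pos'],o['contact_force'],o['joints']);m=R.from_rotvec(o['orientation']).as_matrix();print(m)
c,d=ray(f,320,240);print(c,d)
```

```text
[ 0.5127 -0.2673  0.2603] [-0.0758  0.2486 -0.6408] [ 0.7026  0.3234 -0.4127  1.7363  0.1423  1.1124  0.6725]
[[-0.4139  0.9103 -0.0008]
 [ 0.9103  0.4139  0.0006]
 [ 0.0009 -0.0005 -1.    ]]
[ 0.4823 -0.2009  0.4035] [ 0.133  -0.2452 -0.9605]
```

View pics/w1.png

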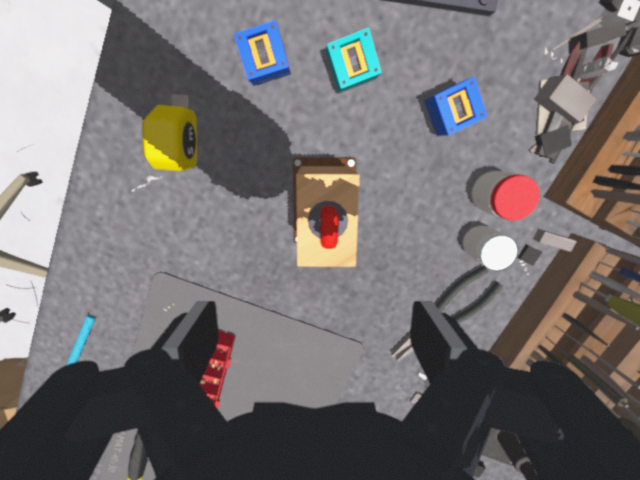

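The wrist view shows the red grip at about (330,227), with its ends at (329,208) and (331,247). The stand's top corners are (298,175), (358,175), (357,266) and (297,266).

Run:
```python
from h import *
np.set_printoptions(precision=4,suppress=True)
f=load('wrist')
save(f,'pics/w1c.png',(280,160,380,280),5)
c=[atz(f,*p,.113) for p in[(298,175),(358,175),(357,266),(297,266)]]
print('stand',np.mean(c,0),[np.degrees(np.arctan2(*(c[i]-c[j])[1::-1])) for i,j in[(0,3),(1,2)]])
hsv=cv2.cvtColor(f['image'],cv2.COLOR_RGB2HSV);m=((hsv[...,0]<8)|(hsv[...,0]>172))&(hsv[...,1]>150)&(hsv[...,2]>60)
m[:, :300]=0;m[:,360:]=0;m[:170]=0;m[270:]=0
v,u=np.nonzero(m);print(len(u),u.min(),u.max(),v.min(),v.max());
P=np.array([dep(f,a,b) for a,b in zip(u,v)]);t=P[P[:,2]>.149];print('top',len(t),t.mean(0),t.min(0),t.max(0))
w,V=np.linalg.eigh(np.cov(t[:,:2].T));print(np.degrees(np.arctan2(V[1,1],V[0,1])))
```

```text
stand [ 0.5216 -0.2573  0.113 ] [np.float64(113.33551590530764), np.float64(116.29221952553678)]
676 321 338 206 248
top 595 [ 0.519  -0.2532  0.1574] [ 0.4823 -0.2685  0.1492] [ 0.5299 -0.2009  0.4035]
119.5811245887947
```

View pics/w1c.png

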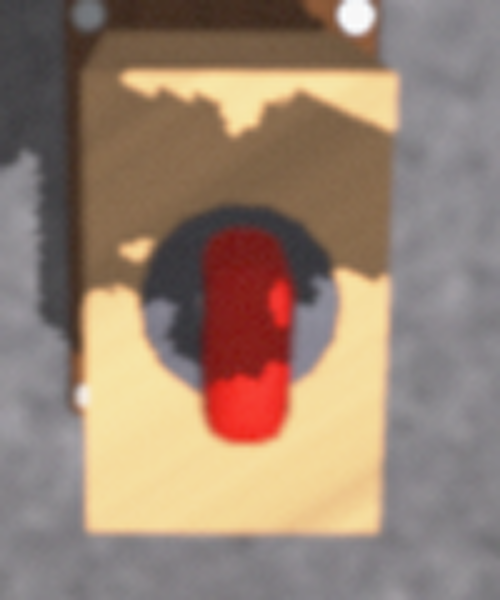

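Run:
```python
from h import *
np.set_printoptions(precision=4,suppress=True)
f=load('wrist')
p=atz(f,280+241/5,160+302/5,.117);print(p)
c=[atz(f,280+a/5,160+b/5,.113) for a,b in[(80,68),(398,72),(383,533),(87,533)]]
print(np.mean(c,0),[np.degrees(np.arctan2(*(c[i]-c[j])[1::-1])) for i,j in[(0,3),(1,2)]])
print(totool(np.array([p[0],p[1],.121])-r.get_obs()['tcp_pos']))
```

```text
[ 0.5209 -0.2547  0.117 ]
[ 0.5215 -0.2572  0.113 ] [np.float64(114.75461397735995), np.float64(115.11475729490054)]
[  7.9391  12.7401 139.2747]
```

Call:
step_arm([
  [3,6,30,0,0,-0.006,85],
  [7,12,70,0,0,-0.006,85],
  [7,12,100,0,0,-0.006,85],
  [7,12,120,0,0,-0.006,85],
  [7,12,132,0,0,-0.006,85],
  [7,12,138,0,0,-0.006,85],
  [7,12,138,0,0,-0.006,85],
])

```text
clock: 2.0
tcp_pos: [0.521, -0.256, 0.1226]
orientation: [-1.69, -2.648, 0.0]
contact_force: [0.1, -0.0, 0.3]
grip_width: 0.0849
gripper_force: 0.0
```

Call:
step_arm([
  [0,0,0,0,0,0,40],
  [0,0,0,0,0,0,24],
  [0,0,0,0,0,0,18],
  [0,0,0,0,0,0,10],
  [0,0,0,0,0,0,8],
  [0,0,0,0,0,0,8],
  [0,0,0,0,0,0,8],
], grip_force=60)

```text
clock: 2.7
tcp_pos: [0.5213, -0.2561, 0.1232]
orientation: [1.688, 2.649, 0.0]
contact_force: [-0.1, -0.2, 4.4]
grip_width: 0.0132
gripper_force: 58.9
```

Call:
step_arm([
  [0,0,-5,0,0,0,8],
  [0,0,-20,0,0,0,8],
  [0,0,-50,0,0,0,8],
  [0,0,-85,0,0,0,8],
  [0,0,-120,0,0,0,8],
  [0,0,-145,0,0,0,8],
  [0,0,-150,0,0,0,8],
  [0,0,-150,0,0,0,8],
])

```text
clock: 3.5
tcp_pos: [0.5213, -0.2559, 0.2737]
orientation: [1.687, 2.648, 0.0]
contact_force: [0.8, -0.4, -2.3]
grip_width: 0.0132
gripper_force: 58.5
```

Run:
```python
from h import *
np.set_printoptions(precision=4,suppress=True)
o=r.get_obs();print(o['tcp_pos'],o['contact_force'],o['moment'],o['grip_width'])
m=R.from_rotvec(o['orientation']).as_matrix();print(m)
f=grab('wrist');save(f,'pics/w2.png')
# where would camera see pocket if tool were above block, with tool yaw 108.5: offset of cam from tcp in tool frame
c,d=ray(f,320,240);print(m.T@(c-o['tcp_pos']),m.T@d)
print(totool(np.array([.514,.046,0])-o['tcp_pos']),np.degrees(np.arctan2(m[1,0],m[0,0])))
```

```text
[ 0.5213 -0.2559  0.2737] [ 0.8266 -0.3927 -2.2947] [-0.0222 -0.018   0.0429] 0.013210037008470106
[[-0.4223  0.9064  0.0015]
 [ 0.9064  0.4223 -0.0008]
 [-0.0014  0.001  -1.    ]]
[ 0.0731 -0.0001 -0.1433] [-0.2793  0.019   0.9602]
[276.6137 121.1149 273.7871] 114.98059489324822
```

View pics/w2.png

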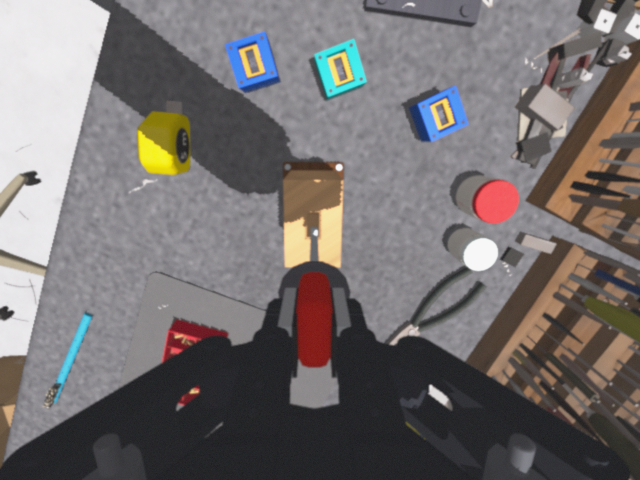

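The key is held straight, with its foot just clear of the stand's slot at (315,225). Next I go to a viewpoint where the wrist camera looks straight down the pocket.

Call:
step_arm([
  [25,14,0,0,0,0,8],
  [60,33,0,0,0,0.03,8],
  [100,55,0,0,0,0.06,8],
  [140,77,0,0,0,0.09,8],
  [175,96,0,0,0,0.11,8],
  [197,108,0,0,0,0.113,8],
  [204,113,0,0,0,0.113,8],
  [204,113,0,0,0,0.113,8],
])

```text
clock: 4.35
tcp_pos: [0.5367, -0.0224, 0.2715]
orientation: [-1.831, -2.55, 0.002]
contact_force: [0.7, -0.6, -2.2]
grip_width: 0.0133
gripper_force: 58.5
```

Run:
```python
from h import *
np.set_printoptions(precision=4,suppress=True)
o=r.get_obs();print(o['tcp_pos'],o['contact_force'])
m=R.from_rotvec(o['orientation']).as_matrix();print(np.degrees(np.arctan2(m[1,0],m[0,0])))
f=grab('wrist')
u,v=map(int,pix(f,[.514,.046,.1]));print(u,v)
v0=max(v-65,0);save(f,'pics/w3.png',(u-80,v0,u+80,v0+120),5);print(u-80,v0)
```

```text
[ 0.5367 -0.0224  0.2715] [ 0.6836 -0.6187 -2.1982]
108.65240596513536
314 144
234 79
```

View pics/w3.png

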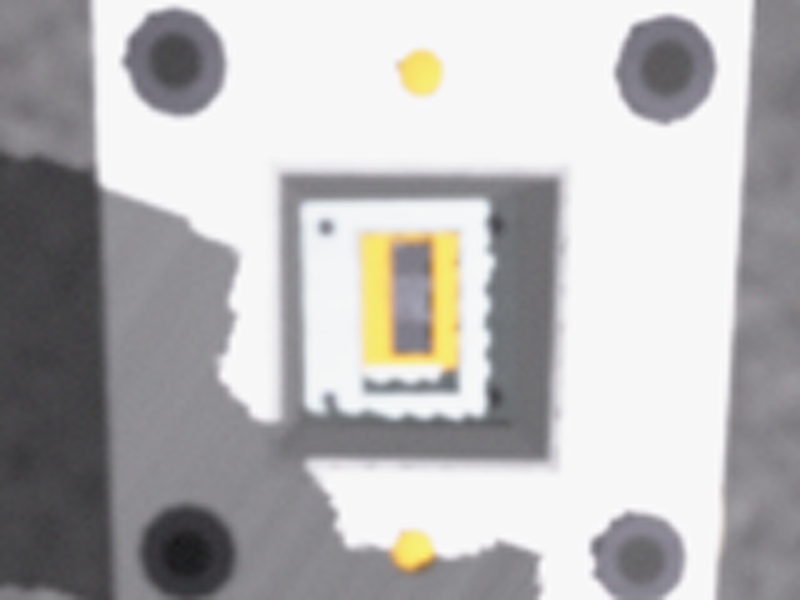

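The picture shows the pocket mouth with crop corners (281,175), (561,172), (551,459) and (283,459), and dowels at (422,73) and (413,551). The window spans about 360–460 × 232–391 and the slot 392–433 × 240–354, centre (412,297). So the slot plate stands off towards the top and slightly to the right.

Run:
```python
from h import *
np.set_printoptions(precision=4,suppress=True)
f=load('wrist');o=r.get_obs();m=R.from_rotvec(o['orientation']).as_matrix();t=o['tcp_pos']
A=lambda a,b,z:atz(f,234+a/5,79+b/5,z)
T=lambda p:m.T@(p-t)*1000
d=[A(422,73,.125),A(413,551,.125)]
print('dowel mid',np.mean(d,0),T(np.mean(d,0)),'yaw',np.degrees(np.arctan2(*(d[0]-d[1])[1::-1])),np.linalg.norm(d[0]-d[1]))
c=[A(*p,.125) for p in[(281,175),(561,172),(551,459),(283,459)]];print('pocket',np.mean(c,0),T(np.mean(c,0)))
w=[A(*p,.067) for p in[(360,232),(460,232),(458,391),(364,391)]];print('window',np.mean(w,0),T(np.mean(w,0)))
s=[A(*p,.0635) for p in[(392,240),(433,240),(433,354),(394,354)]];print('slot',np.mean(s,0),[T(p) for p in s],T(np.mean(s,0)))
print('insert edges',T(A(302,300,.067)),T(A(508,300,.067)),T(A(412,200,.067)),T(A(412,422,.067)))
# key shank from depth
v,u=np.mgrid[0:480,200:440];P=[]
for a,b in zip(u.ravel(),v.ravel()):
    z=f['depth'][b,a]
    if 0<z<.35: P.append(np.r_[T(dep(f,a,b)),a,b])
P=np.array(P);k=(abs(P[:,0])<14)&(abs(P[:,1])<14)&(P[:,2]>30)&(P[:,2]<125);K=P[k]
for z in range(30,125,6):
    q=K[(K[:,2]>=z)&(K[:,2]<z+6)]
    if len(q):print(z,len(q),q.mean(0),q.min(0)[:2],q.max(0)[:2])
u0,v0=map(int,pix(f,t+m@np.array([0,0,.115])));print(u0,v0);save(f,'pics/foot.png',(u0-40,v0-40,u0+40,v0+20),10)
```

```text
dowel mid [0.516  0.0479 0.125 ] [ 74.8559   3.4767 146.614 ] yaw 107.74627046240641 0.0766620627712865
pocket [0.5162 0.0482 0.125 ] [ 75.1036   3.7416 146.6135]
window [0.5147 0.0492 0.067 ] [ 76.5053   2.725  204.6163]
slot [0.5142 0.0521 0.0635] [array([ 90.4197,  -1.0229, 208.1286]), array([ 90.4474,   7.1753, 208.1107]), array([ 68.4286,   7.3708, 208.1037]), array([ 68.4011,  -0.5699, 208.121 ])] [ 79.4242   3.2383 208.116 ]
insert edges [ 78.8322 -18.975  204.6643] [ 78.9705  22.1965 204.5745] [ 97.7462   2.9099 204.6222] [ 55.0965   3.1402 204.609 ]
48 12 [  5.5673   0.2187  51.8131 313.1667 259.4167] [ 4.6842 -1.7598] [6.0857 1.9809]
54 30 [  5.0217   0.3848  56.8782 313.4333 257.5667] [ 3.1787 -2.4728] [5.8733 3.311 ]
60 26 [  5.2931   0.1711  62.8736 313.1154 254.1538] [ 3.5099 -2.5303] [6.0131 2.744 ]
66 24 [  4.9879   0.1957  69.1868 313.1667 251.5833] [ 3.2822 -2.6324] [6.0804 2.789 ]
72 22 [  5.2212   0.163   75.1782 313.1364 248.5455] [ 2.4165 -2.6983] [5.8923 2.8332]
78 20 [  5.1853   0.5196  81.4647 313.65   245.9   ] [ 4.2138 -2.0806] [6.023 2.914]
84 18 [  5.2648   0.3706  87.2159 313.4444 243.4444] [ 3.8534 -2.1142] [5.9535 2.967 ]
90 15 [  5.1804   0.2802  93.0865 313.3333 241.2667] [ 4.3204 -2.1944] [5.9771 2.9858]
96 18 [  5.0729   0.4856  98.6334 313.6111 239.3333] [ 3.5286 -2.2549] [5.9884 3.0735]
102 16 [  5.2416   0.3478 104.5694 313.4375 237.    ] [ 3.9598 -2.3114] [5.9258 3.1008]
108 66 [  8.2472  -0.0349 110.5463 312.9697 231.2727] [ 3.4665 -2.3955] [11.4937  3.1468]
312 239
```

View pics/foot.png

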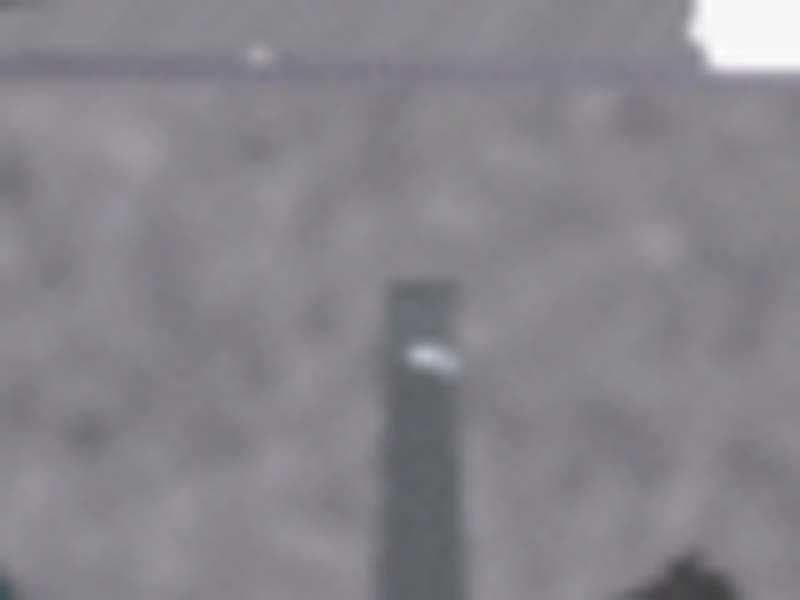

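Key axis is at tool (3.0, 0.3) with the foot 115 mm below the TCP, and the slot is at (79.4, 3.2). The shift needed is (76.4, 2.9). I move over it and descend to just above the plate.

Call:
step_arm([
  [25,1,0,0,0,0,8],
  [55,2,0,0,0,0,8],
  [76.4,2.9,0,0,0,0,8],
  [76.4,2.9,0,0,0,0,8],
  [76.4,2.9,20,0,0,0,8],
  [76.4,2.9,50,0,0,0,8],
  [76.4,2.9,70,0,0,0,8],
  [76.4,2.9,70,0,0,0,8],
])

```text
clock: 5.2
tcp_pos: [0.514, 0.0468, 0.1996]
orientation: [-1.837, -2.543, 0.008]
contact_force: [-0.9, -0.2, -2.4]
grip_width: 0.0132
gripper_force: 58.6
```

Run:
```python
from h import *
np.set_printoptions(precision=4,suppress=True)
o=r.get_obs();t=o['tcp_pos'];m=R.from_rotvec(o['orientation']).as_matrix()
print(t,o['contact_force'],np.degrees(np.arctan2(m[1,0],m[0,0])),m[:,2])
print('err to slot',m.T@(np.array([.5142,.0521,0])-t)*1000-[3,.3,0])
```

```text
[0.514  0.0468 0.1996] [-0.8538 -0.153  -2.4269] 108.315601589688 [-0.0063 -0.0016 -1.    ]
err to slot [  1.8255   2.8432 199.6301]
```

Call:
step_arm([
  [0,0,0,0,0,0,8],
  [0,0,0,0,0,0,8],
])

```text
clock: 5.4
tcp_pos: [0.5169, 0.0493, 0.2039]
orientation: [1.836, 2.547, 0.002]
contact_force: [0.4, 0.1, -1.3]
grip_width: 0.0128
gripper_force: 58.6
```

```bash
cat > st.py <<'E'
from h import *
import sys
np.set_printoptions(precision=4,suppress=True)
def st(p=(.5142,.0521,0)):
    o=r.get_obs();t=o['tcp_pos'];m=R.from_rotvec(o['orientation']).as_matrix()
    print(t,o['contact_force'],o['moment'],np.degrees(np.arctan2(m[1,0],m[0,0])),m[:,2]*1000)
    print('err to target',m.T@(np.array(p)-t)*1000-[3,.3,0])
if __name__=='__main__': st(*([tuple(map(float,sys.argv[1:4]))] if len(sys.argv)>3 else []))
E
python3 st.py
```

```text
[0.5169 0.0493 0.2039] [ 0.45    0.1118 -1.2987] [ 0.0085 -0.0151 -0.0332] 108.42376107598265 [   1.9891    0.0268 -999.998 ]
err to target [  0.5916  -2.3897 203.9424]
```

Call:
step_arm([
  [0,0,0,0,0,0,8],
  [0,0,0,0,0,0,8],
  [0,0,0,0,0,0,8],
])

```text
clock: 5.7
tcp_pos: [0.5161, 0.0501, 0.2033]
orientation: [1.835, 2.549, 0.001]
contact_force: [0.6, -0.1, -0.9]
grip_width: 0.0127
gripper_force: 58.6
```

```bash
sed -i "s/np.array(p)-t)\*1000/np.array([p[0],p[1],t[2]])-t)*1000/" st.py; python3 st.py
```

```text
[0.5161 0.0501 0.2033] [ 0.645  -0.0648 -0.9215] [ 0.0019 -0.0334  0.0339] 108.50898025003157 [   0.9776   -0.0906 -999.9995]
err to target [-0.5018 -1.4764 -0.002 ]
```

Call:
step_arm([
  [-0.3,-0.8,4,0,0,0,8],
  [-0.3,-0.8,10,0,0,0,8],
  [-0.3,-0.8,15,0,0,0,8],
  [-0.3,-0.8,18,0,0,0,8],
  [-0.3,-0.8,18,0,0,0,8],
  [-0.3,-0.8,18,0,0,0,8],
])

```text
clock: 6.3
tcp_pos: [0.5152, 0.0496, 0.1847]
orientation: [-1.835, -2.55, 0.0]
contact_force: [-0.1, 0.6, -1.5]
grip_width: 0.0131
gripper_force: 58.6
```

```bash
python3 st.py
```

```text
[0.5152 0.0496 0.1847] [-0.0775  0.604  -1.5364] [0.002  0.0298 0.0022] 108.51267360508328 [   -0.184     0.072 -1000.   ]
err to target [-0.3302 -0.4426  0.0004]
```

Call:
step_arm([
  [0,0,2,0,0,0,8],
  [0,0,4,0,0,0,8],
  [0,0,6,0,0,0,8],
  [0,0,7,0,0,0,8],
  [0,0,7,0,0,0,8],
])

```text
clock: 6.8
tcp_pos: [0.5151, 0.0495, 0.1776]
orientation: [-1.835, -2.55, 0.0]
contact_force: [-1.0, -0.5, -2.2]
grip_width: 0.0128
gripper_force: 58.6
```

Call:
step_arm([
  [0,0,0.7,0,0,0,8],
  [0,0,1.4,0,0,0,8],
  [0,0,2,0,0,0,8],
  [0,0,2,0,0,0,8],
])

```text
clock: 7.2
tcp_pos: [0.5151, 0.0495, 0.1757]
orientation: [-1.835, -2.55, 0.0]
contact_force: [-0.3, -0.1, -1.3]
grip_width: 0.013
gripper_force: 58.6
```

Call:
step_arm([
  [0,0,0.7,0,0,0,8],
  [0,0,1.4,0,0,0,8],
  [0,0,2,0,0,0,8],
  [0,0,2,0,0,0,8],
])

```text
clock: 7.6
tcp_pos: [0.5151, 0.0495, 0.1736]
orientation: [-1.835, -2.55, 0.0]
contact_force: [-0.2, 0.2, -2.4]
grip_width: 0.013
gripper_force: 58.6
```

No contact with the plate's face, so the foot is in the slot. I press on.

Call:
step_arm([
  [0,0,0.7,0,0,0,8],
  [0,0,1.4,0,0,0,8],
  [0,0,2,0,0,0,8],
  [0,0,2,0,0,0,8],
])

```text
clock: 8.0
tcp_pos: [0.5154, 0.0496, 0.172]
orientation: [1.835, 2.549, 0.0]
contact_force: [-1.0, 0.1, 2.2]
grip_width: 0.0131
gripper_force: 59.2
```

Call:
step_arm([
  [0,0,0.7,0,0,0,8],
  [0,0,1.4,0,0,0,8],
  [0,0,2,0,0,0,8],
  [0,0,2,0,0,0,8],
])

```text
clock: 8.4
tcp_pos: [0.5154, 0.0496, 0.1699]
orientation: [1.835, 2.55, 0.0]
contact_force: [-1.1, 0.0, 4.5]
grip_width: 0.0134
gripper_force: 59.4
```

Call:
step_arm([
  [0,0,0.7,0,0,0,8],
  [0,0,1.4,0,0,0,8],
  [0,0,2,0,0,0,8],
  [0,0,2,0,0,0,8],
])

```text
clock: 8.8
tcp_pos: [0.5153, 0.0496, 0.1678]
orientation: [1.835, 2.55, 0.0]
contact_force: [-0.9, -1.1, 4.8]
grip_width: 0.0135
gripper_force: 59.6
```

Call:
step_arm([
  [0,0,0.7,0,0,0,8],
  [0,0,1.4,0,0,0,8],
  [0,0,2,0,0,0,8],
  [0,0,2,0,0,0,8],
])

```text
clock: 9.2
tcp_pos: [0.5154, 0.0496, 0.1659]
orientation: [1.835, 2.549, 0.0]
contact_force: [-0.5, -0.5, 4.9]
grip_width: 0.0133
gripper_force: 59.7
```

Call:
step_arm([
  [0,0,0.7,0,0,0,8],
  [0,0,1.4,0,0,0,8],
  [0,0,2,0,0,0,8],
  [0,0,2,0,0,0,8],
])

```text
clock: 9.6
tcp_pos: [0.5154, 0.0496, 0.1639]
orientation: [1.835, 2.549, 0.0]
contact_force: [-0.3, -0.9, 6.2]
grip_width: 0.0132
gripper_force: 59.7
```

Call:
step_arm([
  [0,0,0.7,0,0,0,8],
  [0,0,1.4,0,0,0,8],
  [0,0,2,0,0,0,8],
  [0,0,2,0,0,0,8],
])

```text
clock: 10.0
tcp_pos: [0.5154, 0.0496, 0.162]
orientation: [1.835, 2.549, 0.0]
contact_force: [0.3, 0.0, 6.3]
grip_width: 0.0129
gripper_force: 59.8
```

Call:
step_arm([
  [0,0,0.5,0,0,0,8],
  [0,0,1,0,0,0,8],
  [0,0,1,0,0,0,8],
  [0,0,1,0,0,0,8],
])

```text
clock: 10.4
tcp_pos: [0.5154, 0.0496, 0.1611]
orientation: [1.835, 2.549, 0.0]
contact_force: [-0.9, -0.3, 6.8]
grip_width: 0.0133
gripper_force: 59.8
```

Call:
step_arm([
  [0,0,0,0,0,0,8],
])

```text
clock: 10.5
tcp_pos: [0.5154, 0.0496, 0.1611]
orientation: [1.835, 2.549, 0.0]
contact_force: [-1.6, 0.1, 7.3]
grip_width: 0.0129
gripper_force: 59.8
```

Call:
step_arm([
  [0,0,0.7,0,0,0,8],
  [0.07,-0.42,0.7,0,0,0.14,8],
  [0.2,-0.82,0.7,0,0,0.28,8],
  [0.2,-0.82,0.7,0,0,0.28,8],
])

```text
clock: 10.9
tcp_pos: [0.5148, 0.0495, 0.1606]
orientation: [2.177, 2.264, 0.001]
contact_force: [-0.5, -0.6, 7.2]
grip_width: 0.0134
gripper_force: 59.9
```

```bash
python3 st.py
```

```text
[0.5148 0.0495 0.1606] [-0.5283 -0.558   7.2498] [-0.1663  0.1828 -0.011 ] 92.24146675100258 [   1.2568   -0.1346 -999.9992]
err to target [-0.4251 -0.8376 -0.0011]
```

Call:
step_arm([
  [0.07,-0.42,0,0,0,0.14,8],
  [0.2,-0.82,0,0,0,0.28,8],
  [0.38,-1.2,0,0,0,0.42,8],
  [0.62,-1.55,0,0,0,0.56,8],
  [0.62,-1.55,0,0,0,0.56,8],
])

```text
clock: 11.4
tcp_pos: [0.5135, 0.0501, 0.1607]
orientation: [2.718, 1.574, 0.002]
contact_force: [-1.0, -0.6, 6.8]
grip_width: 0.0136
gripper_force: 59.9
```

```bash
python3 st.py
```

```text
[0.5135 0.0501 0.1607] [-0.9645 -0.5643  6.7622] [-0.1788  0.0537 -0.0249] 60.16051338376283 [   1.731    -0.1646 -999.9985]
err to target [-0.8855 -0.6668  0.0009]
```

Call:
step_arm([
  [0.07,-0.42,0,0,0,0.14,8],
  [0.2,-0.82,0,0,0,0.28,8],
  [0.38,-1.2,0,0,0,0.42,8],
  [0.62,-1.55,0,0,0,0.54,8],
  [0.62,-1.55,0,0,0,0.54,8],
])

```text
clock: 11.9
tcp_pos: [0.5124, 0.0514, 0.1606]
orientation: [3.039, 0.793, 0.003]
contact_force: [-0.1, -1.2, 7.4]
grip_width: 0.0126
gripper_force: 59.9
```

```bash
python3 st.py
```

```text
[0.5124 0.0514 0.1606] [-0.0782 -1.1694  7.3994] [-0.1788 -0.0031 -0.0881] 29.248307216884726 [   1.7142   -0.1471 -999.9985]
err to target [-1.0988 -0.0907  0.0029]
```

Turned 79°. Now I ease off the press and pull.

Call:
step_arm([
  [0,0,-2,0,0,0,8],
  [0,0,-5,0,0,0,8],
  [0,0,-8,0,0,0,8],
  [0,0,-11,0,0,0,8],
  [0,0,-14,0,0,0,8],
  [0,0,-14,0,0,0,8],
  [0,0,-14,0,0,0,8],
])

```text
clock: 12.6
tcp_pos: [0.5114, 0.0513, 0.1737]
orientation: [-3.038, -0.798, 0.001]
contact_force: [1.2, 0.7, -2.8]
grip_width: 0.0126
gripper_force: 58.6
```

```bash
python3 st.py
```

```text
[0.5114 0.0513 0.1737] [ 1.2243  0.7373 -2.7716] [ 0.0311 -0.3254 -0.0239] 29.433462824831075 [  -0.7717   -0.0165 -999.9997]
err to target [-0.1465  0.3932 -0.0022]
```

Call:
step_arm([
  [0,0,-3,0,0,0,8],
  [0,0,-8,0,0,0,8],
  [0,0,-13,0,0,0,8],
  [0,0,-18,0,0,0,8],
  [0,0,-20,0,0,0,8],
  [0,0,-20,0,0,0,8],
])

```text
clock: 13.2
tcp_pos: [0.5116, 0.0513, 0.1945]
orientation: [3.038, 0.798, 0.0]
contact_force: [-0.5, 0.9, -2.4]
grip_width: 0.0134
gripper_force: 58.6
```

```bash
python3 st.py
```

```text
[0.5116 0.0513 0.1945] [-0.4752  0.9208 -2.4121] [-0.0203 -0.0518  0.0762] 29.43678828225948 [    0.1822    -0.0667 -1000.    ]
err to target [-0.3771  0.2894  0.0004]
```

Call:
step_arm([
  [0,0,-10,0,0,0,8],
  [0,0,-22,0,0,0,8],
  [0,0,-36,0,0,0,8],
  [0,0,-50,0,0,0,8],
  [0,0,-64,0,0,0,8],
  [0,0,-78,0,0,0,8],
  [0,0,-90,0,0,0,8],
  [0,0,-95,0,0,0,8],
])

```text
clock: 14.0
tcp_pos: [0.5122, 0.0515, 0.2909]
orientation: [3.038, 0.798, 0.003]
contact_force: [1.0, -0.8, -3.0]
grip_width: 0.0131
gripper_force: 58.9
```

Call:
step_arm([
  [0,0,0,0,0,0,8],
  [0,0,0,0,0,0,8],
  [0,0,0,0,0,0,8],
])

```text
clock: 14.3
tcp_pos: [0.5112, 0.0512, 0.2883]
orientation: [-3.038, -0.798, 0.002]
contact_force: [0.0, 0.8, -3.4]
grip_width: 0.0133
gripper_force: 58.8
```

```bash
python3 st.py
python3 - <<'E'
from h import *
f=grab('wrist');save(f,'pics/w4.png')
E
```

```text
[0.5112 0.0512 0.2883] [ 0.0239  0.7669 -3.37  ] [0.0112 0.0377 0.0064] 29.437541737591168 [  -1.4847   -0.201  -999.9989]
err to target [ 0.0052  0.385  -0.0046]
```

View pics/w4.png

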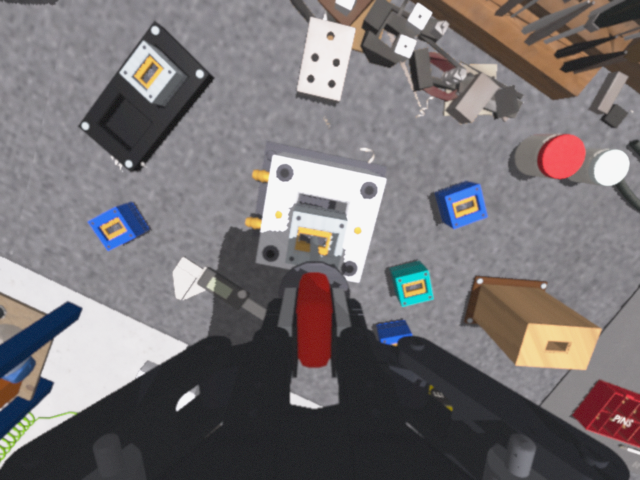

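The insert hangs on the key at (318,240), clear above the block. The nest is at (147,97), its free recess at (122,122). I measure how the insert hangs from depth, without a picture.

Run:
```python
from h import *
np.set_printoptions(precision=2,suppress=True)
f=load('wrist');o=r.get_obs();m=R.from_rotvec(o['orientation']).as_matrix();t=o['tcp_pos']
P=[]
for b in range(190,300):
  for a in range(270,370):
    z=f['depth'][b,a]
    if 0<z<.35: P.append(np.r_[m.T@(dep(f,a,b)-t)*1000,a,b])
P=np.array(P);print(len(P));print(np.histogram(P[:,2],bins=np.arange(60,150,4)))
q=P[(P[:,2]>97)&(P[:,2]<107)&(abs(P[:,0])<40)&(abs(P[:,1])<40)]
print(len(q),q.min(0),q.max(0),np.median(q[:,2]))
A=np.c_[q[:,:2],np.ones(len(q))];print('plane',np.linalg.lstsq(A,q[:,2],rcond=None)[0])
# front edge: max x per y-bin; sides: per x-bin
for y in range(-20,24,4):
    s=q[abs(q[:,1]-y)<2]
    if len(s):print('y',y,'xmax',np.percentile(s[:,0],98))
for x in range(4,28,3):
    s=q[abs(q[:,0]-x)<1.5]
    if len(s):print('x',x,'y',np.percentile(s[:,1],1),np.percentile(s[:,1],99),len(s))
```

```text
9557
(array([  17,   18,   15,   14,   13,   15,   12,   11,   12,   15, 1654,
        514,   84,  200,   51,   88,  187,   54,   32,   19,    0,    0]), array([ 60,  64,  68,  72,  76,  80,  84,  88,  92,  96, 100, 104, 108,
       112, 116, 120, 124, 128, 132, 136, 140, 144, 148]))
2151 [-20.13 -21.81  97.49 285.   210.  ] [ 25.29  25.96 106.98 347.   268.  ] 102.16413063038273
plane [ -0.01  -0.02 102.75]
y -20 xmax 5.627519969217103
y -16 xmax 23.7400307500727
y -12 xmax 24.746686901028976
y -8 xmax 24.117961701552318
y -4 xmax 23.409704491046757
y 0 xmax 22.696338315625855
y 4 xmax 21.979691764181087
y 8 xmax 21.087964370481377
y 12 xmax 20.505957929179324
y 16 xmax 19.73089204655061
y 20 xmax 18.89269611043549
x 4 y -18.357457720186588 23.77209598740728 119
x 7 y -17.805632240454543 23.739254955657536 160
x 10 y -17.440875974000384 24.32751272572572 195
x 13 y -16.626432212622525 25.09287448111233 205
x 16 y -16.346685677516113 25.558530606834886 223
x 19 y -15.630978727741546 25.39798338776972 197
x 22 y -15.42325397874823 11.481043123628794 132
x 25 y -14.903516087615237 -5.367812924969203 36
```

Call:
step_arm([
  [6,-18,0,0,0,-0.12,8],
  [13,-40,0,0,0,-0.26,8],
  [21,-65,0,0,0,-0.4,8],
  [30,-92,0,0,0,-0.54,8],
  [38,-118,0,0,0,-0.68,8],
  [46,-140,0,0,0,-0.82,8],
  [51,-155,0,0,0,-0.94,8],
  [52,-160,0,0,0,-0.974,8],
])

```text
clock: 15.15
tcp_pos: [0.4775, 0.2182, 0.2887]
orientation: [-2.305, -2.133, 0.0]
contact_force: [0.2, -0.8, -2.9]
grip_width: 0.0132
gripper_force: 58.8
```

Call:
step_arm([
  [0,0,0,0,0,0,8],
  [0,0,0,0,0,0,8],
  [0,0,0,0,0,0,8],
  [0,0,0,0,0,0,8],
])

```text
clock: 15.55
tcp_pos: [0.4787, 0.2153, 0.289]
orientation: [2.314, 2.124, -0.0]
contact_force: [-0.9, 0.2, -2.5]
grip_width: 0.0132
gripper_force: 58.8
```

```bash
python3 st.py .485 .2885 0
python3 - <<'E'
from h import *
f=load('wrist');print(np.mean([atz(f,*p,.024) for p in[(154,31),(211,73),(85,127),(132,163)]],0))
f=grab('wrist')
u,v=map(int,pix(f,[.485,.2885,.024]));print(u,v)
v0=max(v-60,0);save(f,'pics/w5.png',(u-80,v0,u+80,v0+120),5);print(u-80,v0)
E
```

```text
[0.4787 0.2153 0.289 ] [-0.9363  0.2149 -2.5203] [ 0.0346 -0.009   0.048 ] 85.10112046757492 [   0.0379   -0.369  -999.9999]
err to target [70.5029 -0.2637 -0.0268]
[0.52158815 0.2787207  0.024     ]
313 142
233 82
```

View pics/w5.png

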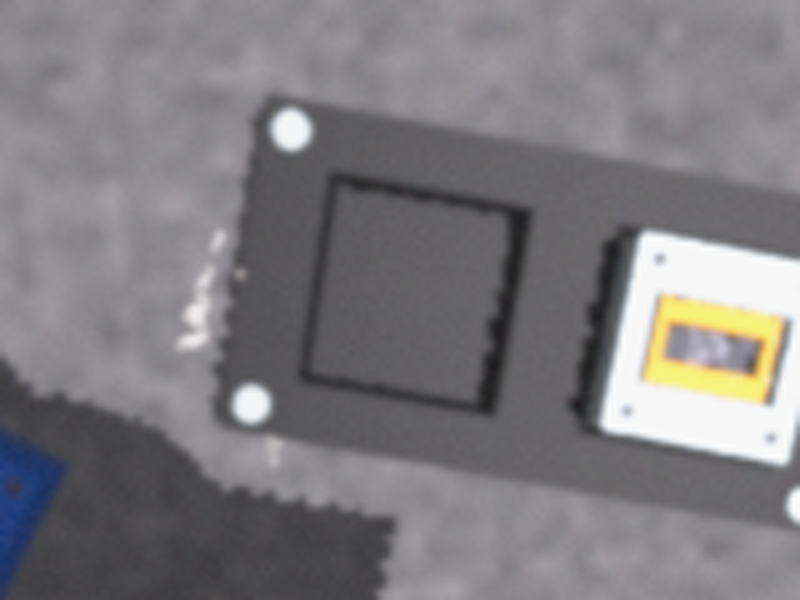

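The free recess's rim corners are at (331,175), (530,210), (493,412) and (302,380) in the crop. The twin stands to its right at (712,347).

Run:
```python
from h import *
np.set_printoptions(precision=4,suppress=True)
f=load('wrist');o=r.get_obs();m=R.from_rotvec(o['orientation']).as_matrix();t=o['tcp_pos']
c=[atz(f,233+a/5,82+b/5,.024) for a,b in[(331,175),(530,210),(493,412),(302,380)]]
T=[(m.T@(p-t)*1000)[:2] for p in c];print(np.mean(c,0),np.mean(T,0));T=np.array(T)
for i,j in[(0,1),(3,2),(3,0),(2,1)]:
    d=T[j]-T[i];print(np.linalg.norm(d),np.degrees(np.arctan2(d[1],d[0])))
P=[]
for b in range(190,300):
  for a in range(270,370):
    z=f['depth'][b,a]
    if 0<z<.35: P.append(m.T@(dep(f,a,b)-t)*1000)
P=np.array(P);q=P[(P[:,2]>97)&(P[:,2]<107)&(abs(P[:,0])<40)&(abs(P[:,1])<40)]
for y in range(-12,20,6): print('y',y,np.percentile(q[abs(q[:,1]-y)<2][:,0],98))
for x in range(4,20,4): print('x',x,np.percentile(q[abs(q[:,0]-x)<1.5][:,1],[1,99]))
```

```text
[0.4879 0.2901 0.024 ] [75.1724  2.8533]
46.67263432853744 99.39515826832627
46.21715674937948 99.26003045552261
46.562518064267756 9.21871960935906
46.45434691062792 9.780246597020968
y -12 23.97711526620249
y -6 22.78665074542819
y 0 21.966714441714213
y 6 20.725403689746464
y 12 19.477729467703096
y 18 18.398851330484696
x 4 [-18.4707  23.408 ]
x 8 [-17.6739  24.1659]
x 12 [-17.4948  24.72  ]
x 16 [-16.5381  25.5677]
```

Call:
step_arm([
  [20,0,0,0,0,-0.01,8],
  [45,1,0,0,0,-0.01,8],
  [65,1,0,0,0,-0.01,8],
  [74.4,1,0,0,0,-0.01,8],
  [74.4,1,25,0,0,-0.01,8],
  [74.4,1,60,0,0,-0.01,8],
  [74.4,1,90,0,0,-0.01,8],
  [74.4,1,105,0,0,-0.01,8],
])

```text
clock: 16.4
tcp_pos: [0.4846, 0.2883, 0.1814]
orientation: [-2.302, -2.137, 0.007]
contact_force: [0.9, 0.0, -2.6]
grip_width: 0.0134
gripper_force: 58.7
```

Call:
step_arm([
  [0,0,0,0,0,0,8],
  [0,0,0,0,0,0,8],
  [0,0,0,0,0,0,8],
  [0,0,0,0,0,0,8],
  [0,0,0,0,0,0,8],
])

```text
clock: 16.9
tcp_pos: [0.486, 0.2906, 0.1851]
orientation: [2.301, 2.138, 0.003]
contact_force: [0.6, 0.6, -2.6]
grip_width: 0.0133
gripper_force: 58.7
```

```bash
python3 st.py .4861 .2893 0
```

```text
[0.486  0.2906 0.1851] [ 0.6393  0.6227 -2.6003] [ 0.0225 -0.0119  0.0626] 85.80945728033825 [   1.5686    0.7974 -999.9985]
err to target [-4.2888 -0.1339 -0.0009]
```

Call:
step_arm([
  [-1,0,5,0,0,0,8],
  [-1,0,10,0,0,0,8],
  [-1,0,12,0,0,0,8],
  [-1,0,12,0,0,0,8],
  [-1,0,12,0,0,0,8],
])

```text
clock: 17.4
tcp_pos: [0.4854, 0.2893, 0.172]
orientation: [-2.301, -2.139, 0.0]
contact_force: [0.8, -0.4, -2.9]
grip_width: 0.013
gripper_force: 58.8
```

```bash
python3 st.py .4861 .2893 0
```

```text
[0.4854 0.2893 0.172 ] [ 0.7635 -0.3831 -2.8744] [ 0.0097 -0.0062  0.0099] 85.81984477527557 [   -0.2358    -0.0165 -1000.    ]
err to target [-2.99    0.356  -0.0002]
```

Call:
step_arm([
  [0,0,1,0,0,0,8],
  [0,0,2,0,0,0,8],
  [0,0,3,0,0,0,8],
  [0,0,4,0,0,0,8],
  [0,0,4,0,0,0,8],
])

```text
clock: 17.9
tcp_pos: [0.4854, 0.2892, 0.1679]
orientation: [2.301, 2.139, -0.0]
contact_force: [0.8, -0.1, -2.9]
grip_width: 0.0131
gripper_force: 58.8
```

Call:
step_arm([
  [0,0,1,0,0,0,8],
  [0,0,2,0,0,0,8],
  [0,0,3,0,0,0,8],
  [0,0,3,0,0,0,8],
])

```text
clock: 18.3
tcp_pos: [0.4854, 0.2892, 0.1649]
orientation: [-2.301, -2.139, 0.0]
contact_force: [0.9, -0.5, -2.4]
grip_width: 0.0129
gripper_force: 58.8
```

Call:
step_arm([
  [0,0,1,0,0,0,8],
  [0,0,2,0,0,0,8],
  [0,0,3,0,0,0,8],
  [0,0,3,0,0,0,8],
])

```text
clock: 18.7
tcp_pos: [0.4854, 0.2892, 0.1619]
orientation: [-2.301, -2.139, 0.0]
contact_force: [-0.1, 0.1, -3.5]
grip_width: 0.013
gripper_force: 58.8
```

Call:
step_arm([
  [0,0,1,0,0,0,8],
  [0,0,2,0,0,0,8],
  [0,0,3,0,0,0,8],
  [0,0,3,0,0,0,8],
])

```text
clock: 19.1
tcp_pos: [0.4854, 0.2892, 0.1589]
orientation: [-2.301, -2.139, 0.0]
contact_force: [-0.6, -0.0, -2.0]
grip_width: 0.0133
gripper_force: 58.8
```

Call:
step_arm([
  [0,0,1,0,0,0,8],
  [0,0,2,0,0,0,8],
  [0,0,3,0,0,0,8],
  [0,0,3,0,0,0,8],
])

```text
clock: 19.5
tcp_pos: [0.4854, 0.2892, 0.1559]
orientation: [-2.301, -2.139, 0.0]
contact_force: [-0.4, 0.3, -3.1]
grip_width: 0.0131
gripper_force: 58.8
```

Call:
step_arm([
  [0,0,0.5,0,0,0,8],
  [0,0,1,0,0,0,8],
  [0,0,1.5,0,0,0,8],
  [0,0,1.5,0,0,0,8],
])

```text
clock: 19.9
tcp_pos: [0.4854, 0.2893, 0.1545]
orientation: [2.301, 2.139, -0.0]
contact_force: [-0.5, -0.3, -2.2]
grip_width: 0.0131
gripper_force: 58.8
```

Call:
step_arm([
  [0,0,0.4,0,0,0,8],
  [0,0,0.8,0,0,0,8],
  [0,0,1,0,0,0,8],
  [0,0,1,0,0,0,8],
])

```text
clock: 20.3
tcp_pos: [0.4855, 0.2893, 0.1536]
orientation: [2.301, 2.139, 0.0]
contact_force: [0.1, 0.6, -2.8]
grip_width: 0.0129
gripper_force: 58.9
```

Call:
step_arm([
  [0,0,0.4,0,0,0,8],
  [0,0,0.8,0,0,0,8],
  [0,0,1,0,0,0,8],
  [0,0,1,0,0,0,8],
])

```text
clock: 20.7
tcp_pos: [0.4859, 0.2895, 0.1532]
orientation: [2.301, 2.139, 0.002]
contact_force: [-0.5, -1.3, 4.5]
grip_width: 0.0133
gripper_force: 59.9
```

Call:
step_arm([
  [0,0,0.4,0,0,0,8],
  [0,0,0.8,0,0,0,8],
  [0,0,1,0,0,0,8],
  [0,0,1,0,0,0,8],
])

```text
clock: 21.1
tcp_pos: [0.4859, 0.2895, 0.1523]
orientation: [2.301, 2.138, 0.002]
contact_force: [-0.8, -0.6, 6.6]
grip_width: 0.0129
gripper_force: 60.2
```

Call:
step_arm([
  [0,0,0.4,0,0,0,8],
  [0,0,0.8,0,0,0,8],
  [0,0,1,0,0,0,8],
  [0,0,1,0,0,0,8],
])

```text
clock: 21.5
tcp_pos: [0.4859, 0.2896, 0.1514]
orientation: [2.301, 2.138, 0.002]
contact_force: [-0.4, -1.3, 7.3]
grip_width: 0.0129
gripper_force: 60.3
```

Call:
step_arm([
  [0,0,0.3,0,0,0,8],
  [0,0.42,0.3,0,0,-0.14,8],
  [0.03,0.84,0.3,0,0,-0.28,8],
  [0.14,1.25,0.3,0,0,-0.42,8],
  [0.3,1.64,0.3,0,0,-0.56,8],
  [0.51,2.0,0.3,0,0,-0.7,8],
  [0.51,2.0,0.3,0,0,-0.7,8],
])

```text
clock: 22.2
tcp_pos: [0.4882, 0.2902, 0.1512]
orientation: [1.423, 2.8, 0.003]
contact_force: [-0.6, -0.2, 8.8]
grip_width: 0.013
gripper_force: 60.4
```

```bash
python3 st.py .4861 .2893 0
```

```text
[0.4882 0.2902 0.1512] [-0.5813 -0.2465  8.8482] [-0.3872  0.0442  0.0198] 126.13113506568102 [   1.447     1.3352 -999.9981]
err to target [-2.4863 -2.5867 -0.0044]
```

Call:
step_arm([
  [0,0.42,0,0,0,-0.14,8],
  [0.03,0.84,0,0,0,-0.28,8],
  [0.14,1.25,0,0,0,-0.42,8],
  [0.3,1.64,0,0,0,-0.56,8],
  [0.5,1.95,0,0,0,-0.67,8],
  [0.5,1.95,0,0,0,-0.68,8],
])

```text
clock: 22.8
tcp_pos: [0.4898, 0.2912, 0.1512]
orientation: [0.409, 3.113, 0.001]
contact_force: [-0.1, -1.3, 8.1]
grip_width: 0.0133
gripper_force: 60.4
```

```bash
python3 st.py .4861 .2893 0
```

```text
[0.4898 0.2912 0.1512] [-0.0784 -1.3314  8.0887] [-0.6264 -0.1188 -0.0137] 165.03312865554082 [   1.5941    0.432  -999.9986]
err to target [ 0.0283 -3.1278 -0.0067]
```

Call:
step_arm([
  [0,0,-1,0,0,0,8],
  [0,0,-2,0,0,0,8],
  [0,0,-3,0,0,0,8],
  [0,0,-4,0,0,0,8],
  [0,0,-4,0,0,0,8],
])

```text
clock: 23.3
tcp_pos: [0.4892, 0.2912, 0.1544]
orientation: [0.413, 3.114, 0.0]
contact_force: [2.6, -0.5, 2.7]
grip_width: 0.0131
gripper_force: 59.5
```

Call:
step_arm([
  [0,0,-1,0,0,0,8],
  [0,0,-2,0,0,0,8],
  [0,0,-3,0,0,0,8],
  [0,0,-3,0,0,0,8],
])

```text
clock: 23.7
tcp_pos: [0.4887, 0.2912, 0.1573]
orientation: [-0.413, -3.114, 0.0]
contact_force: [1.0, -1.2, 2.1]
grip_width: 0.0137
gripper_force: 59.4
```

Call:
step_arm([
  [0,0,-1,0,0,0,8],
  [0,0,-2,0,0,0,8],
  [0,0,-3,0,0,0,8],
  [0,0,-3,0,0,0,8],
])

```text
clock: 24.1
tcp_pos: [0.4885, 0.2912, 0.1601]
orientation: [-0.413, -3.114, 0.0]
contact_force: [-1.1, 0.4, -0.8]
grip_width: 0.013
gripper_force: 59.2
```

Call:
step_arm([
  [0,0,-2,0,0,0,8],
  [0,0,-5,0,0,0,8],
  [0,0,-8,0,0,0,8],
  [0,0,-12,0,0,0,8],
  [0,0,-12,0,0,0,8],
  [0,0,-12,0,0,0,8],
])

```text
clock: 24.7
tcp_pos: [0.4889, 0.2912, 0.1724]
orientation: [0.413, 3.114, 0.0]
contact_force: [-0.3, 0.7, -1.7]
grip_width: 0.0131
gripper_force: 59.2
```

Run:
```python
from h import *
np.set_printoptions(precision=4,suppress=True)
f=grab('top');print([dep(f,*p)[2] for p in[(175,250),(176,252)]])
T=np.array([.4861,.2893])
v,u=np.mgrid[225:275,165:225]
P=np.array([dep(f,a,b) for a,b in zip(u.ravel(),v.ravel()) if f['depth'][b,a]>0])
q=P[(np.hypot(*(P[:,:2]-T).T)<.04)];print(np.histogram(q[:,2],bins=[0,.02,.03,.045,.049,.053,.057,.065,.08,.2]))
```

```text
[np.float64(0.586452505981167), np.float64(0.5891451145099605)]
(array([ 41, 172,  12,  14,  16,   7,   2,   0,   0]), array([0.   , 0.02 , 0.03 , 0.045, 0.049, 0.053, 0.057, 0.065, 0.08 ,
       0.2  ]))
```

The weight is back to the key alone, so it is free. I lift clear and check the insert from above.

Call:
step_arm([
  [0,0,-8,0,0,0,8],
  [0,0,-25,0,0,0,8],
  [0,0,-50,0,0,0,8],
  [0,0,-75,0,0,0,8],
  [0,0,-95,0,0,0,8],
  [0,0,-105,0,0,0,8],
  [0,0,-110,0,0,0,8],
])

```text
clock: 25.45
tcp_pos: [0.4891, 0.2916, 0.284]
orientation: [0.413, 3.112, 0.002]
contact_force: [0.4, 0.5, -2.3]
grip_width: 0.0131
gripper_force: 59.1
```

Run:
```python
from h import *
np.set_printoptions(precision=4,suppress=True)
o=r.get_obs();t=o['tcp_pos'];m=R.from_rotvec(o['orientation']).as_matrix();print(t,o['contact_force'])
f=grab('wrist');g=grab('scene')
T=np.array([.4865,.2895])
P=np.array([dep(f,a,b) for b in range(0,480,1) for a in range(150,480) if f['depth'][b,a]>0])
for nm,c in(('ins',T),('twin',T+[.0657,-.0176])):
    q=P[(np.hypot(*(P[:,:2]-c).T)<.032)&(P[:,2]>.035)&(P[:,2]<.1)]
    if len(q)>20:
        print(nm,len(q),np.median(q[:,2]));s=q[(abs(q[:,2]-np.median(q[:,2]))<.004)]
        rc=cv2.minAreaRect((s[:,:2]*1000).astype(np.float32));print(rc)
        print(np.linalg.lstsq(np.c_[s[:,:2],np.ones(len(s))],s[:,2],rcond=None)[0])
S=np.array([.521,-.2565,0]);d=S-t;print('to stand',m.T@d*1000,np.degrees(np.arctan2(m[1,0],m[0,0])))
```

```text
[0.4891 0.2916 0.284 ] [ 0.3975  0.4891 -2.2732]
ins 1308 0.05102094977331795
((487.29278564453125, 288.6987609863281), (41.158775329589844, 41.64675521850586), 75.56269073486328)
[ 0.0106 -0.0062  0.0475]
twin 510 0.05112221184956381
((542.4548950195312, 276.055908203125), (40.882625579833984, 21.79829216003418), 74.7212142944336)
[-0.0028  0.0019  0.0519]
to stand [-173.245  -521.2277  283.556 ] 164.88892875931572
```

Insert is home (top at 51.0 mm, flat). Now back to the stand.

Call:
step_arm([
  [-6,-18,0,0,0,0.08,8],
  [-18,-52,0,0,0,0.2,8],
  [-31,-92,0,0,0,0.33,8],
  [-46,-137,0,0,0,0.46,8],
  [-61,-182,0,0,0,0.6,8],
  [-76,-227,0,0,0,0.73,8],
  [-91,-272,0,0,0,0.83,8],
  [-106,-317,0,0,0,0.871,8],
])

```text
clock: 26.35
tcp_pos: [0.5076, -0.0445, 0.2814]
orientation: [-1.692, -2.645, 0.001]
contact_force: [1.3, -0.9, -1.8]
grip_width: 0.0132
gripper_force: 59.0
```

Run:
```python
from h import *
np.set_printoptions(precision=4,suppress=True)
o=r.get_obs();t=o['tcp_pos'];m=R.from_rotvec(o['orientation']).as_matrix();print(t,o['contact_force'],o['qvel'])
print('to stand',m.T@(np.array([.5213,-.2560,t[2]])-t)*1000,np.degrees(np.arctan2(m[1,0],m[0,0])))
```

```text
[ 0.5076 -0.0445  0.2814] [ 1.3021 -0.9394 -1.8163] [ 0.6006  0.0437  0.3583 -0.0893 -0.0406  0.      0.6111]
to stand [-197.7917  -76.218    -0.0015] 114.79065888036934
```

Call:
step_arm([
  [-40,-15,0,0,0,0,8],
  [-85,-33,0,0,0,0,8],
  [-130,-50,0,0,0,0,8],
  [-165,-64,0,0,0,0,8],
  [-190,-74,0,0,0,0,8],
  [-198.5,-77,0,0,0,0,8],
  [-198.5,-77,0,0,0,0,8],
  [-198.5,-77,0,0,0,0,8],
])

```text
clock: 27.15
tcp_pos: [0.5226, -0.2529, 0.2818]
orientation: [-1.685, -2.65, -0.001]
contact_force: [-0.4, -0.0, -0.8]
grip_width: 0.013
gripper_force: 59.0
```

Call:
step_arm([
  [0,0,10,0,0,0,8],
  [0,0,20,0,0,0,8],
  [0,0,30,0,0,0,8],
  [0,0,30,0,0,0,8],
  [0,0,30,0,0,0,8],
  [0,0,30,0,0,0,8],
])

```text
clock: 27.75
tcp_pos: [0.5228, -0.2549, 0.2526]
orientation: [1.688, 2.649, 0.0]
contact_force: [0.6, 0.3, -1.4]
grip_width: 0.0131
gripper_force: 59.0
```

Run:
```python
from h import *
np.set_printoptions(precision=4,suppress=True)
o=r.get_obs();t=o['tcp_pos'];m=R.from_rotvec(o['orientation']).as_matrix();print(t,o['contact_force'],m[:,2])
print('to stand',m.T@(np.array([.5213,-.2560,t[2]])-t)*1000,np.degrees(np.arctan2(m[1,0],m[0,0])))
f=grab('wrist')
P=np.array([m.T@(dep(f,a,b)-t)*1000 for b in range(200,300) for a in range(270,360) if 0<f['depth'][b,a]<.35])
K=P[(abs(P[:,0])<16)&(abs(P[:,1])<14)&(P[:,2]>48)&(P[:,2]<125)]
for z in range(48,120,12):
    q=K[(K[:,2]>=z)&(K[:,2]<z+12)]
    if len(q):print(z,len(q),q.mean(0),q.min(0),q.max(0))
```

```text
[ 0.5228 -0.2549  0.2526] [ 0.5852  0.2552 -1.353 ] [ 0.0006 -0.0002 -1.    ]
to stand [-0.3609 -1.7948 -0.0007] 114.98178436370523
48 47 [ 3.516  -0.3539 55.3212] [ 1.1721 -3.0771 50.0719] [ 4.4126  2.7137 59.7233]
60 47 [ 3.3267 -0.4704 66.1038] [ 1.3272 -3.2456 60.3015] [ 4.1599  2.1963 71.7725]
72 41 [ 3.4236 -0.2812 77.535 ] [ 1.0228 -3.2889 72.2636] [ 4.3114  2.2879 83.294 ]
84 36 [ 3.4206 -0.1161 89.5222] [ 1.99   -2.79   84.0429] [ 4.1806  2.4217 95.6466]
96 36 [  3.3914  -0.3336 101.7895] [ 1.8424 -2.944  96.2569] [  4.4994   2.5294 107.7715]
108 63 [  6.5662  -0.6215 110.5706] [  2.2368  -2.997  108.43  ] [  9.7234   1.7656 112.5902]
```

Call:
step_arm([
  [-1,-0.7,5,0,0,0,8],
  [-2,-1.5,12,0,0,0,8],
  [-2,-1.5,18,0,0,0,8],
  [-2,-1.5,18,0,0,0,8],
  [-2,-1.5,18,0,0,0,8],
])

```text
clock: 28.3
tcp_pos: [0.5218, -0.2573, 0.234]
orientation: [-1.688, -2.649, -0.0]
contact_force: [-0.7, -0.2, -1.0]
grip_width: 0.0131
gripper_force: 59.0
```

Call:
step_arm([
  [0,0,2,0,0,0,8],
  [0,0,4,0,0,0,8],
  [0,0,6,0,0,0,8],
  [0,0,8,0,0,0,8],
  [0,0,10,0,0,0,8],
  [0,0,12,0,0,0,8],
  [0,0,12,0,0,0,8],
])

```text
clock: 29.0
tcp_pos: [0.5218, -0.2573, 0.2219]
orientation: [-1.688, -2.649, 0.0]
contact_force: [-0.6, -0.3, -2.0]
grip_width: 0.0131
gripper_force: 59.0
```

Call:
step_arm([
  [0,0,4,0,0,0,8],
  [0,0,14,0,0,0,8],
  [0,0,26,0,0,0,8],
  [0,0,38,0,0,0,8],
  [0,0,50,0,0,0,8],
  [0,0,50,0,0,0,8],
])

```text
clock: 29.6
tcp_pos: [0.5205, -0.2569, 0.1698]
orientation: [-1.686, -2.646, 0.001]
contact_force: [0.8, -0.4, -1.7]
grip_width: 0.0131
gripper_force: 59.0
```

Call:
step_arm([
  [0,0,8,0,0,0,8],
  [0,0,18,0,0,0,8],
  [0,0,28,0,0,0,8],
  [0,0,36,0,0,0,8],
  [0,0,42,0,0,0,8],
  [0,0,44,0,0,0,8],
  [0,0,44,0,0,0,8],
])

```text
clock: 30.3
tcp_pos: [0.5219, -0.2573, 0.128]
orientation: [-1.688, -2.649, -0.0]
contact_force: [-0.5, 0.6, -2.2]
grip_width: 0.0129
gripper_force: 59.0
```

Call:
step_arm([
  [0,0,1,0,0,0,8],
  [0,0,2,0,0,0,8],
  [0,0,3,0,0,0,8],
  [0,0,3.5,0,0,0,8],
  [0,0,3.5,0,0,0,8],
])

```text
clock: 30.8
tcp_pos: [0.5219, -0.2574, 0.1248]
orientation: [-1.688, -2.649, 0.0]
contact_force: [-0.7, -0.9, -1.4]
grip_width: 0.0131
gripper_force: 59.0
```

Call:
step_arm([
  [0,0,0.7,0,0,0,8],
  [0,0,1.4,0,0,0,8],
  [0,0,1.4,0,0,0,8],
  [0,0,1.4,0,0,0,8],
])

```text
clock: 31.2
tcp_pos: [0.5219, -0.2574, 0.1234]
orientation: [-1.688, -2.649, 0.0]
contact_force: [-0.3, 0.1, -0.6]
grip_width: 0.0129
gripper_force: 59.0
```

Call:
step_arm([
  [0,0,0.5,0,0,0,8],
  [0,0,1,0,0,0,8],
  [0,0,1,0,0,0,8],
])

```text
clock: 31.5
tcp_pos: [0.522, -0.2574, 0.1232]
orientation: [1.688, 2.649, -0.0]
contact_force: [-3.4, 0.4, 5.4]
grip_width: 0.0137
gripper_force: 60.3
```

Call:
step_arm([
  [0,0,-0.5,0,0,0,16],
  [0,0,-0.5,0,0,0,24],
  [0,0,-0.5,0,0,0,40],
  [0,0,-0.5,0,0,0,60],
  [0,0,-0.5,0,0,0,80],
  [0,0,-0.5,0,0,0,80],
  [0,0,-0.5,0,0,0,80],
])

```text
clock: 32.2
tcp_pos: [0.522, -0.2574, 0.1228]
orientation: [-1.688, -2.649, -0.0]
contact_force: [-0.0, 0.3, -0.2]
grip_width: 0.0804
gripper_force: 0.0
```

Call:
step_arm([
  [0,0,-10,0,0,0,80],
  [0,0,-35,0,0,0,80],
  [0,0,-70,0,0,0,80],
  [0,0,-105,0,0,0,80],
  [0,0,-130,0,0,0,80],
  [0,0,-137,0,0,0,80],
  [0,0,-137,0,0,0,80],
])

```text
clock: 32.9
tcp_pos: [0.5225, -0.2575, 0.2613]
orientation: [1.687, 2.647, 0.0]
contact_force: [-0.5, -0.1, -0.7]
grip_width: 0.0797
gripper_force: 0.0
```

Run:
```python
from h import *
np.set_printoptions(precision=4,suppress=True)
o=r.get_obs();print(o['tcp_pos'],o['contact_force'],o['grip_width'])
f=grab('wrist');h=cv2.cvtColor(f['image'],cv2.COLOR_RGB2HSV)
P=np.array([dep(f,a,b) for b in range(150,320) for a in range(260,400) if f['depth'][b,a]>0 and h[b,a,1]>150 and (h[b,a,0]<8 or h[b,a,0]>172)])
q=P[np.hypot(*(P[:,:2]-[.5213,-.2565]).T)<.03]
t=q[q[:,2]>.149];print(len(t),t.mean(0),t[:,2].max(),cv2.minAreaRect((t[:,:2]*1000).astype(np.float32)))
save(f,'pics/w6.png',(220,130,420,280),4)
```

```text
[ 0.5225 -0.2575  0.2613] [-0.5172 -0.0587 -0.6713] 0.07974824074735878
559 [ 0.5207 -0.255   0.1545] 0.1572173272975006 ((521.150634765625, -255.47625732421875), (12.74550724029541, 28.343250274658203), 24.767337799072266)
```

View pics/w6.png

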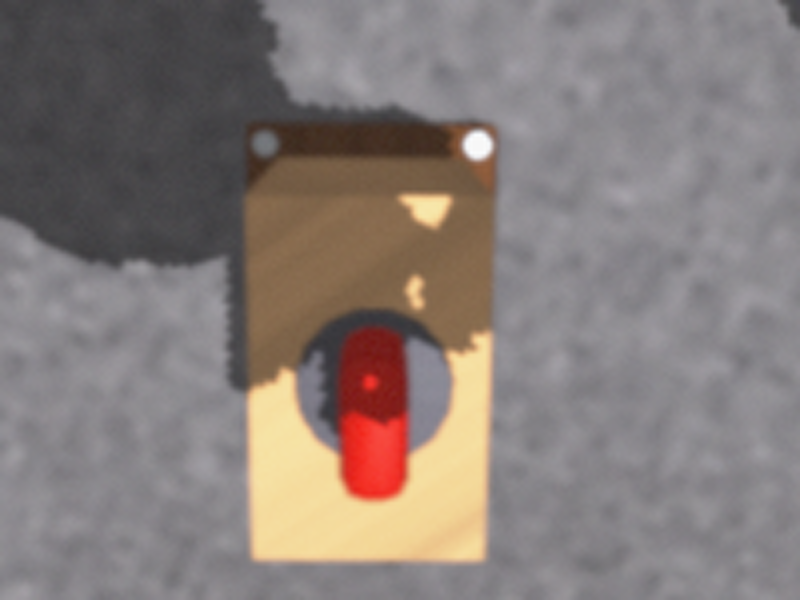

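The key hangs upright in the stand, collar flat on its top, with the collar centred at (374,385) and the grip top at 154.5 mm. The gripper is clear, so I hand in.

```bash
python3 -c "
from bench import r
print(r.hand_in())"
```

```text
the job is handed in; nothing more can be done
None
```

I drew the insert out with the key and stood it fully home in the free recess, then hung the key back in its stand on its collar; the job is handed in at about 33 s, and the hand-in call returned no verdict.

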